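Hold the relay retainer open at its marker

TASK

A relay stands in one of the two sockets of the retainer fixture; the other socket holds only a low blanking plug. Pull out the spring-return slide that retains the relay, by its upright tab, until the slide's pointer lines up with the marker blade on that side, hold it steady there for at least three seconds and do not let go: the program finishes while the gripper is still holding the slide at the mark. Leave the other slide home, the relay and plug standing in their sockets, and the things around undisturbed.

Things in the scene. Friction and masses are not known exactly. Their poses are not given: they have to be found in the camera images.
- fixture: retainer fixture fixed to the worktop: grey base plate 250 x 230 mm, top 12 mm above the worktop, two parallel bays centred at y = +60 mm (left) and -60 mm (right) in its frame: guide rails (tops 22 mm up) with a slide between, and a socket behind. Origin at worktop level near the plate's centre; z up; its -x side faces the robot, turned up to 0.3 rad. Slides pull out along its own -x
- socket_left (a point): centre of the floor of the left (+y) socket, 12 mm above the worktop, fixed to the fixture at x = +87 mm, y = +60 mm; a pocket 32 x 27 mm with walls 10 mm high
- socket_right (a point): the same for the right (-y) socket, at y = -60 mm
- slide_left (a joint): how far the left slide is pulled out along the fixture's -x, m: 0 = home, 0.075 = end of travel. A spring pulls it home: about 3.5 N at 0, rising 0.7 N per 10 mm; it returns as soon as it is let go. A steel bar with a 10 mm wide upright and lip that at home reaches 6 mm over a relay in the socket; lip top 56 mm above the worktop
- slide_right (a joint): the same for the right slide
- tab_left (a point): grip point of the left slide's pull tab: upright black plate 12 mm thick (along the pull), 36 mm wide (across it), free from 30 to 73 mm above the worktop. The point is on its centre line, 60 mm above the worktop, at fixture x = -25 mm when home; moves with the slide. 66 mm clear behind it to the slide's upright, so fingers from above can close along the pull or across it
- tab_right (a point): the same for the right slide
- pointer_left (a point): tip of the left slide's steel pointer, a 3 mm wide finger sticking out sideways (to the fixture's +y) beneath the tab, 29 mm above the worktop; moves with the slide. It is at the same fixture x as the tab's centre
- pointer_right (a point): the same for the right slide, its pointer sticking out to the fixture's -y
- marker_left: the left slide's mark: white clip, foot 16 x 14 mm, upright blade 3 mm thick, 12 mm wide, top 32 mm above the worktop, fixed on the base plate at fixture y = +101 mm, 30 to 60 mm out from the pointer's home. It does not block the slide. Origin under the blade's centre; pointer is at the mark when it and the blade have the same x in the fixture's frame. Axes as the fixture's
- marker_right: the same for the right slide, at y = -101 mm; set independently of the left one
- relay: plug-in relay, upright pale box 29 x 23 x 36 mm with black foot, loose, standing in one of the two sockets; origin at the centre of its underside
- plug: low grey blanking plug 29 x 23 x 19 mm, loose, in the other socket; origin at the centre of its underside
- multimeter: bystander: digital multimeter in a red holster, 199 x 94 x 64 mm, lying left of the fixture; origin under its centre
- tape_roll: bystander: black roll of insulating tape, 72 x 79 x 18 mm, at the front left; origin under its centre
- screwdriver: bystander: screwdriver 180 mm long, lying right of the fixture; origin under its centre

How it is judged:
By the outcome, as a careful person would: the job done as asked, in the order asked, and still so for the second after the job is handed in, while the arm keeps its last pose, push and grip.
It also fails if it takes over 40 s, if anything falls off the work surface, if the arm or the gripper's body presses on something with over 40 N, if the wrist force passes 120 N, or if a joint passes its speed limit or range.

ROBOT

A 6-joint arm with a two-finger parallel gripper is mounted at the origin on a cart in front of the work surface, level with it; the furniture and walls round the work are solid. World frame = base frame: x ahead of the robot, y to its left, z up, the work surface at z = 0. Lengths are in m, angles in rad, forces in N, time in s.
With the tool pointing down it reaches from about 0.275 to 0.875 m from the base axis. Payload 12.5 kg.
Tool frame: the origin (TCP) lies at the very end of the fingers, on their centre line; the grasp point (between the pads) lies 19 mm behind it; z points along the fingers, y is the line along which they close (so a half turn about z gives the same grasp; the last joint's range is limited). The gripper opens to 85 mm and grips with 20 to 120 N. Pads are 22 mm wide; open, the fingers measure 114 mm over their backs; the gripper's body (76 mm by 85 mm) begins 54 mm behind the grasp point. The pads swing forward as they close: fully open they stand 13 mm farther back than shut.
Start: joints at [-1.37, 0.351, 1.652, -0, 1.139, -0.085], TCP at [0.155, -0.528, 0.231] pointing down, gripper open.
Joint ranges: [-2.75, 2.75], [-0.79, 2.1], [0.01, 2.65], [-1.57, 4.71], [0.07, 3.14], [-2.87, 2.87]. Speed limits (rad/s): [2.22, 2.22, 2.79, 3.14, 3.14, 3.14].

INTERFACE

Orientations are given as a unit quaternion [x, y, z, w].
In Python, from cell import arm, snapshot, get_calibration gives the robot as it stands. The module is installed in compiled form; this text tells all that it offers. Calls block until the motion is done:
- arm.movep(position, orientation): joint-space move of the TCP to a pose.
- arm.move_linear(position, orientation=None, rate=0.15, guard=None): straight line of the TCP; orientation=None keeps the orientation; rate is the mean speed in m/s. With guard (N) it stops when the force on the tool has changed by that much, and returns True; else False.
- arm.movej(angles): joint-space move.
- arm.move_gripper(opening, force=None): finger opening in m; force is the grip in N (None keeps the last); returns when the fingers have stopped.
- arm.wait(seconds).
- arm.solve_ik(position, orientation): joint angles nearest the present ones, or None.
- snapshot(name): name is "scene" or "top" or "wrist"; returns the picture (420x560x3 uint8, blue, green, red); there is no depth.
- get_calibration(name): a dict with "K" (3x3 intrinsics, pixels), "R" (3x3) and "t" (3): a world point X has camera coordinates R X + t; the wrist camera has in their place "hand_eye" (4x4, takes a point from camera to tool coordinates, whose origin is the TCP and whose axes are the flange's). Camera axes: x right, y down, z forward; pixel columns grow to the right and rows downward; lengths in m; the calibration is good to about 2 mm. A picture is of the moment at which its call begins: read the wrist's pose just before it. get_calibration takes no time and is no camera call.
A pose or a line that the arm cannot do raises arm.MotionError and nothing moves.
- arm.finish_job(): hands the job in; it is judged then, once.
Readings, each from a call of its own:
- arm.read_t(): time.
- arm.read_joints(): joint angles.
- arm.read_joint_velocities(): joint speeds.
- arm.read_effort(): joint torques, N m.
- arm.read_tool_pos(): TCP position.
- arm.read_orientation(): TCP orientation.
- arm.read_wrist_force(): force on the tool from outside, world axes, zero at the start.
- arm.read_moment(): the same for the moment, N m.
- arm.read_grip_width(): finger opening in m.
- arm.read_finger_force(): force on a finger pad.
Only numpy, scipy, OpenCV 4.12 (cv2) and the standard library are available. Lean on these libraries where they do the work, as an engineer would, in place of code of your own. Each camera call takes 0.05 s, during which the arm holds its last target. There are 200 camera calls.

## Working session

There is one attempt and no reset: what is moved stays moved. The work goes in short steps, each a Python script; the robot and the scene stay as the last script left them, time stands still between calls to the robot, and variables do not carry over. Pictures are saved under pics/ and viewed, at most 10 in all, crops included, and the job is handed in when it is done.

```bash
mkdir -p pics; python3 - <<'E'
from cell import arm,snapshot,get_calibration
import cv2
for n in("scene","top"):
    cv2.imwrite(f"pics/{n}0.png",snapshot(n)); c=get_calibration(n); print(n,c["K"].tolist(),c["R"].tolist(),c["t"].tolist())
print(get_calibration("wrist"),arm.read_t(),arm.read_orientation())
E
```

```text
scene [[523.2791949939434, 0.0, 278.4388793779639], [0.0, 523.2791949939434, 211.08257606236094], [0.0, 0.0, 1.0]] [[-0.5587164386642517, -0.8293564874134833, -0.0019385436553811387], [-0.6170058616228697, 0.4172208546181997, -0.6672559667733808], [0.5542018656494719, -0.37161078463471375, -0.7448259641378092]] [0.30033351624875676, 0.3632135722649018, 1.3207204238352077]
top [[446.99424004971786, 0.0, 274.604743389899], [0.0, 446.99424004971786, 206.53385059963728], [0.0, 0.0, 1.0]] [[-0.019662683246432812, -0.9997793726714327, -0.007388157298462989], [-0.99387784334172, 0.02034910738692973, -0.1085944121166773], [0.1087207956278926, 0.005207668314282961, -0.9940586847811183]] [0.013756887184652237, 0.5243467899519685, 1.099273751216567]
{'K': array([[307.5198538 ,   0.        , 276.96035605],
       [  0.        , 307.5198538 , 208.96440629],
       [  0.        ,   0.        ,   1.        ]]), 'hand_eye': array([[ 1.27427269e-03, -9.55580445e-01, -2.94727654e-01,
         7.44025524e-02],
       [ 9.99999173e-01,  1.16686151e-03,  5.40300829e-04,
        -1.18521768e-04],
       [-1.72394552e-04, -2.94728099e-01,  9.55581142e-01,
        -1.42777530e-01],
       [ 0.00000000e+00,  0.00000000e+00,  0.00000000e+00,
         1.00000000e+00]])} 0.1 [ 9.89804735e-01  1.42430011e-01 -3.54080550e-05 -5.26520354e-04]
```

View pics/top0.png

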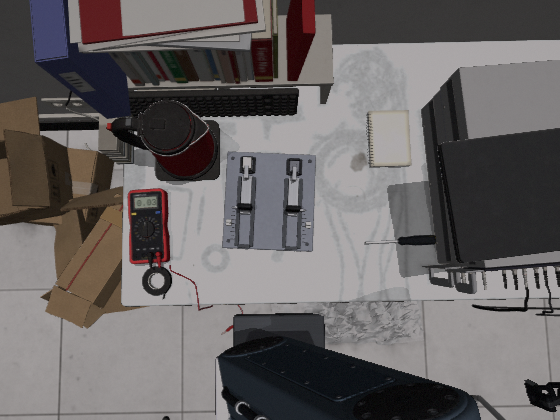

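View pics/scene0.png

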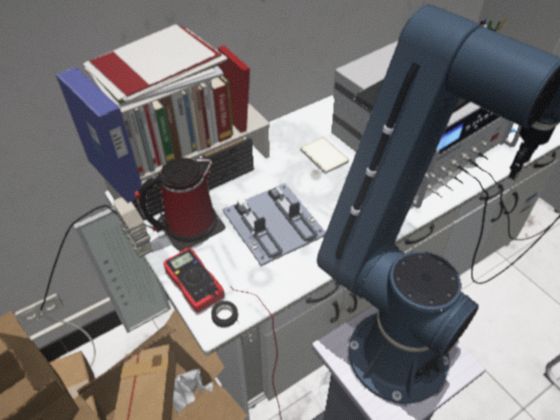

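The top view shows the fixture at about (222–316, 152–250), with tabs near (246,208) and (293,209) and sockets near (248,162) and (294,162). I'll enlarge it to see the relay and markers.

```bash
cat > h.py <<'E'
from cell import arm,snapshot,get_calibration
import cv2,numpy as np
from scipy.spatial.transform import Rotation as Ro
def wcam():
    c=get_calibration("wrist");p=arm.read_tool_pos();R=Ro.from_quat(arm.read_orientation()).as_matrix()
    T=np.eye(4);T[:3,:3]=R;T[:3,3]=p;T=T@c["hand_eye"]
    return c["K"],T[:3,:3],T[:3,3]
def tcam():
    c=get_calibration("top");R=np.array(c["R"]);return np.array(c["K"]),R.T,-R.T@np.array(c["t"])
def ray(cam,uv,z):
    K,R,o=cam;d=R@np.linalg.inv(K)@np.array([uv[0],uv[1],1.]);return o+d*(z-o[2])/d[2]
def proj(cam,X):
    K,R,o=cam;q=K@(R.T@(np.asarray(X)-o));return q[:2]/q[2]
def down(yaw): # tool z down, tool x at world yaw
    c,s=np.cos(yaw),np.sin(yaw);return Ro.from_matrix(np.array([[c,s,0],[s,-c,0],[0,0,-1]])).as_quat()
E
python3 - <<'E'
from h import *
im=cv2.imread("pics/top0.png");cv2.imwrite("pics/top0c.png",cv2.resize(im[145:257,212:328],None,fx=5,fy=5,interpolation=cv2.INTER_CUBIC))
g=cv2.cvtColor(im,cv2.COLOR_BGR2HSV)
t=tcam()
for n,uv in dict(fl=(229,152),fr=(315,154),nl=(222,249),nr=(311,250)).items(): print(n,ray(t,uv,.012))
for n,uv in dict(tl=(246,208),tr=(293,209)).items(): print(n,ray(t,uv,.073))
E
```

```text
fl [0.67120924 0.11894189 0.012     ]
fr [ 0.66115021 -0.10406598  0.012     ]
nl [0.42072882 0.13885923 0.012     ]
nr [ 0.41374872 -0.08664621  0.012     ]
tl [0.51750723 0.07238523 0.073     ]
tr [ 0.51274492 -0.04141111  0.073     ]
```

View pics/top0c.png

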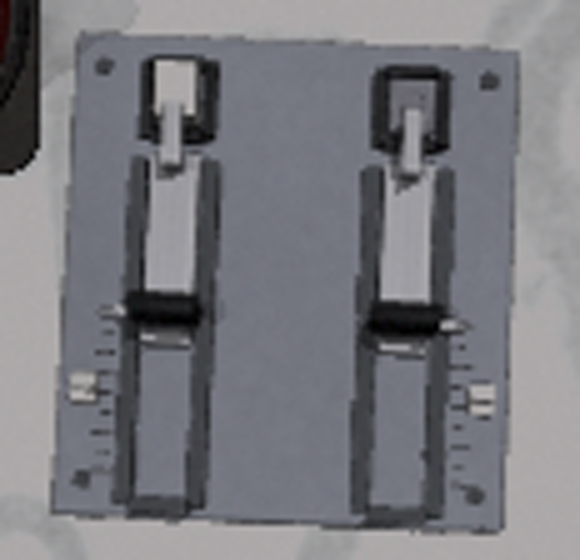

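The relay (pale) is in the left socket. The left pointer tip is at crop (105,312) and the left marker at (82,387). I'll retract clear of the scope, then go above the left tab with the wrist camera on the marker's side.

```bash
python3 - <<'E'
from h import *
psi=-0.06
q=down(psi+np.pi/2)
arm.movep([.08,-.34,.30],arm.read_orientation())
arm.movep([.34,.03,.30],q)
arm.movep([.515,.073,.16],q)
print(arm.read_t(),arm.read_joints(),arm.read_tool_pos())
im=snapshot("wrist");cv2.imwrite("pics/w1.png",im)
c=wcam()
for n,X in dict(tab=(.515,.073,.073),).items(): print(n,proj(c,X))
E
```

```text
3.6167 [ 5.04444142e-02  3.84338513e-01  1.79837391e+00 -7.86025381e-05
  9.58431091e-01  1.11038591e-01] [0.51480877 0.07253344 0.16074644]
tab [277.77052863 212.97383304]
```

View pics/w1.png

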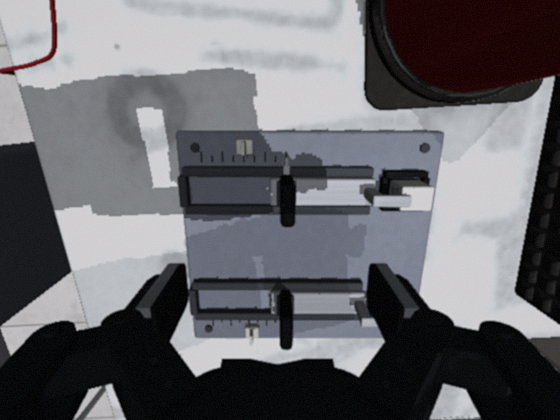

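The wrist view shows the left tab at about (288,200), the pointer tip near (286,158), the marker blade at about (244,147), and the relay at (408,195). Next I'll enlarge it and measure.

```bash
python3 - <<'E'
from h import *
im=cv2.imread("pics/w1.png")
cv2.imwrite("pics/w1c.png",cv2.resize(im[125:235,170:310],None,fx=5,fy=5,interpolation=cv2.INTER_CUBIC))
c=wcam()
A,B=ray(c,(178,131),.012),ray(c,(443,131),.012);d=B-A;psi=np.arctan2(d[1],d[0])
print("edge",A,B,psi,np.linalg.norm(d))
F=np.array([[np.cos(psi),np.sin(psi),0],[-np.sin(psi),np.cos(psi),0],[0,0,1]])
P=ray(c,(286,158),.029);M=ray(c,(244,147),.032);T=ray(c,(288,199),.073)
for n,X in dict(P=P,M=M,T=T).items(): print(n,X,F@(X-P))
E
```

```text
edge [0.42698553 0.1380388  0.012     ] [0.67089395 0.12353237 0.012     ] -0.059404898982406876 0.24433943128070923
P [0.52467249 0.10971973 0.029     ] [0. 0. 0.]
M [0.48855034 0.12184165 0.032     ] [-0.0367781   0.00995596  0.003     ]
T [0.52361829 0.08393472 0.073     ] [ 0.00047851 -0.02580212  0.044     ]
```

View pics/w1c.png

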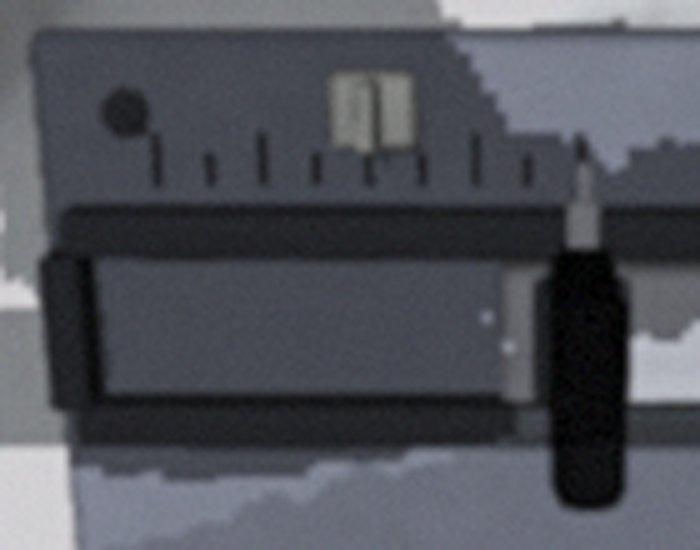

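```bash
python3 - <<'E'
from h import *
q=down(-.0594+np.pi/2)
print("tab far edge",ray(wcam(),(288,226.6),.073))
arm.move_gripper(.05,60)
x,y=.5226,.077
arm.move_linear([x,y,.12],q)
print("guard",arm.move_linear([x,y,.041],q,rate=.06,guard=8),arm.read_tool_pos())
arm.move_gripper(0.0,60)
print(arm.read_grip_width(),arm.read_finger_force(),arm.read_wrist_force(),arm.read_t(),arm.read_tool_pos())
im=snapshot("wrist");cv2.imwrite("pics/w2.png",im)
print(proj(wcam(),(.4886,.1218,.032)))
E
```

```text
tab far edge [0.52250289 0.06106982 0.073     ]
guard False [0.52282827 0.0770033  0.04134094]
0.011187229132266942 58.815152049064636 [ 3.01268619 -1.04256877  1.85582507] 6.425 [0.5233232  0.07697806 0.04131232]
[204.3596908  181.29081193]
```

View pics/w2.png

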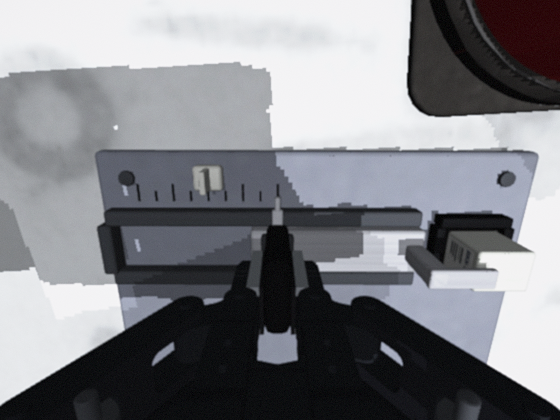

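The tab is gripped at 11 mm, with the pointer tip at about (277,200) and the blade at about (204,180). I'll pull to about 35 mm, then look closely.

```bash
python3 - <<'E'
from h import *
c=wcam()
psi=-.0594;F=np.array([np.cos(psi),np.sin(psi),0])
print("est",F@(ray(c,(277,200),.029)-ray(c,(204.5,180),.032)))
p=np.array(arm.read_tool_pos());np.save("home.npy",p)
arm.move_linear(p-F*.035,down(psi+np.pi/2),rate=.03);arm.wait(.5)
print(arm.read_grip_width(),arm.read_wrist_force(),F@(np.array(arm.read_tool_pos())-p),arm.read_t())
im=snapshot("wrist");cv2.imwrite("pics/w3.png",im)
cv2.imwrite("pics/w3c.png",cv2.resize(im[145:245,210:340],None,fx=6,fy=6,interpolation=cv2.INTER_CUBIC))
E
```

```text
est 0.03646598465468422
0.010599994733106815 [6.64196495 0.28289495 0.50508522] -0.035136078382978886 8.2667
```

View pics/w3c.png

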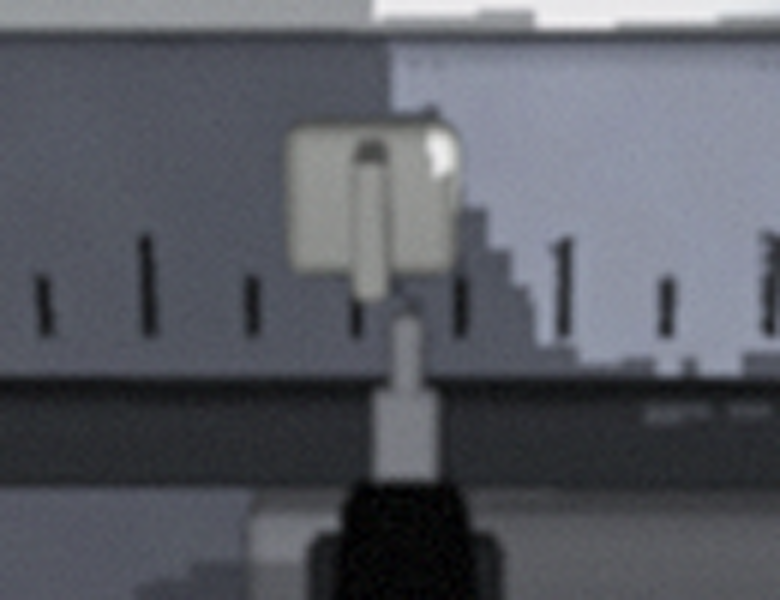

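The blade is at u≈271.9 and the pointer at u≈277.8, so roughly 3 mm remains.

```bash
python3 - <<'E'
from h import *
c=wcam();psi=-.0594;F=np.array([np.cos(psi),np.sin(psi),0])
d=F@(ray(c,(210+407/6,145+350/6),.029)-ray(c,(210+371/6,145+290/6),.032));print(d)
p=np.array(arm.read_tool_pos());h=np.load("home.npy");s=-F@(p-h)
arm.move_linear(h-F*(s+d),down(psi+np.pi/2),rate=.01);arm.wait(.5)
print(arm.read_grip_width(),arm.read_wrist_force(),F@(np.array(arm.read_tool_pos())-h),arm.read_t())
im=snapshot("wrist")
cv2.imwrite("pics/w4c.png",cv2.resize(im[145:245,210:340],None,fx=6,fy=6,interpolation=cv2.INTER_CUBIC))
E
```

```text
0.003080741074414862
0.011077116691767114 [ 5.71213011 -0.32469574 -0.87032438] -0.0383214766536796 9.2833
```

View pics/w4c.png

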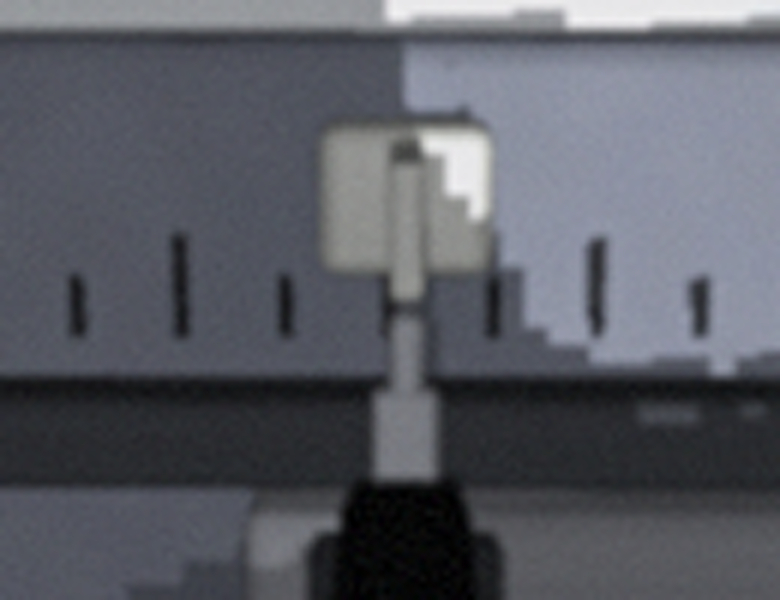

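The pointer (crop x≈406) and blade (≈405) now line up. I'll hold there, check, and hand in.

```bash
python3 - <<'E'
from h import *
a=np.array(arm.read_tool_pos());arm.wait(4.5)
print(np.array(arm.read_tool_pos())-a,arm.read_grip_width(),arm.read_finger_force(),arm.read_t())
b=cv2.cvtColor(snapshot("wrist"),cv2.COLOR_BGR2GRAY).astype(int);w=cv2.resize(cv2.imread("pics/w4c.png",0),(130,100),interpolation=cv2.INTER_AREA).astype(int)
print("change",abs(b[145:245,210:340]-w).mean())
print(arm.finish_job())
E
```

```text
[-9.32565672e-06  9.75130441e-07 -2.10436700e-05] 0.011261843426229233 58.911638259887695 13.8333
change 1.754846153846154
the job is handed in; nothing more can be done
None
```

I pulled the left slide, which retains the relay, out about 38 mm until its pointer lined up with the marker blade, held it steady for 4.5 s, and handed the job in at about 14 s with the gripper still holding it.

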